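# Lower the ratchet-held inclined plane

### The job

The friction test is over: lower the wooden board of the inclined plane until it lies level on its stop. With your fingertips press the black thumb pad by its free end to free the pawl from the toothed quadrant, keep it pressed while you push the board smoothly down past the teeth without slamming it, then let go so that the pawl springs back in. Only press from above: do not pinch, lift or reach under the board, and leave the specimens and other things around it alone.

Things in the scene. Friction and masses are not known exactly. Their poses are not given: they have to be found in the camera images.
- ramp: The inclined plane's stand: wooden base 146 mm deep, 410 mm long, fixed to the table. Origin on the table under its middle; z up, y from the hinge end to the board's free end (leftward, within 0.2 rad), x away from the robot. On the robot's side (x = -66 mm) its fixed upright toothed quadrant reaches 205 mm above the table and spans y = -100 to +20 mm.
- board (a joint): Tilt of the wooden board (100 mm wide, 370 mm long) about its hinge, rad: 0 = level on its stop, grows as the free end rises, 0.28 to 0.54 at the start. The teeth (one per 0.06 rad, undercut) keep it from going down while the pawl is in. The hinge is stiff: with the pawl clear the board stays where it is left and takes 4 to 7 N at the thumb pad to go down.
- pawl (a joint): Pawl, rad: 0 = nose fully in the teeth, 0.22 = pad pressed fully against the board's edge (nose clears the teeth at about 0.16). 0 to 0.15 at the start, as the nose may rest on a tooth flank. Spring-returned: 2 to 4 N at the pad. Fully pressed it bears on the board, so pushing on drives the board down; let go, it springs back.
- thumb_pad (a point): Middle of the top of the pawl's thumb pad: black, ribbed, slightly crowned, 44 mm along the board by 40 mm wide, over the robot-side edge of the board near its free end, about 0.33 m from the hinge axis; moves with pawl and board. Pressing takes it 26 mm down towards the board. With the board level and the pad pressed its top is about 82 mm above the table.
- board_hinge (a point): Point on the board's hinge axis (50 mm above the table; the axis is the x axis of ramp), in the same upright plane as thumb_pad: the pad travels round this point.
- limonite: Bystander: brown-yellow limonite lump, 40x56x26 mm, in front of the inclined plane; origin at the middle of its underside. Leave alone.
- galena_rock: Bystander: grey galena specimen, 30x36x21 mm, in front of the inclined plane, towards its free end; origin at the middle of its underside. Leave alone.
- tape_blue: Bystander: roll of blue cloth tape standing on its flat side, 52x52x28 mm, behind the inclined plane; origin at the middle of its underside. Leave alone.
- lens: Bystander: hand lens lying flat, 62x148x9 mm, to the left; origin at the middle of its underside. Leave alone.
- torch_violet: Bystander: black torch with a violet front ring lying on its side, 32x104x32 mm, to the left; origin at the middle of its underside. Leave alone.
- dish_5: Bystander: glass petri dish, 89 mm wide, 16 mm tall, to the right; origin at the middle of its underside. Leave alone.
- jasper: Bystander: brown jasper specimen lying in that dish, 26x30x18 mm; origin at the middle of its underside. Leave alone.
- glasses_yellow: Bystander: yellow safety glasses, 59x126x44 mm, to the right, at the back; origin at the middle of its underside. Leave alone.

How it is judged:
By the outcome, as a careful person would: the job done as asked, in the order asked, and still so for the second after the job is handed in, with the robot touching nothing.
It also fails if it takes over 35 s, if anything falls off the work surface, if the arm or the gripper's body presses on something with over 40 N, if the wrist force passes 120 N, or if a joint passes its speed limit or range.

### The arm

A 6-joint arm with a two-finger parallel gripper is mounted at the origin on a cart in front of the work surface, level with it; the furniture and walls round the work are solid. World frame = base frame: x ahead of the robot, y to its left, z up, the work surface at z = 0. Lengths are in m, angles in rad, forces in N, time in s.
With the tool pointing down it reaches from about 0.35 to 0.975 m from the base axis. Payload 4.9 kg.
Tool frame: the origin (TCP) lies on the front face of the gripper's body, between the roots of the fingers; the fingertips stand 73 mm ahead of it and the grasp point (between the pads) lies 54 mm ahead of it (tip_extent is the distance from the TCP to the fingertips, in m); y points along the fingers, x is the direction in which the jaws open and shut, and the axes are right-handed (so a half turn about y gives the same grasp; the last joint's range is limited). The gripper opens to 85 mm and grips with 20 to 120 N. Pads are 22 mm wide; open, the fingers measure 114 mm over their backs; the gripper's body (76 mm by 85 mm) begins 54 mm behind the grasp point. The pads swing forward as they close: fully open they stand 13 mm farther back than shut.
Start: joints at [-1.315, 0.053, 1.613, -0, 1.476, -0.119], TCP at [0.229, -0.582, 0.304] pointing down, gripper open.
Joint ranges: [-3.01, 3.01], [-1.01, 2.22], [0.06, 2.58], [-1.02, 4.17], [0.09, 2.62], [-3.14, 3.14]. Speed limits (rad/s): [2.57, 2.57, 3.14, 3.14, 3.14, 3.14].

### API

Orientations are given as a unit quaternion [w, x, y, z].
In Python, from plant import state, grab_frame, camera_info, job_done, tip_extent gives the robot as it stands.
- The arm moves only by the tool carry_out, never from a script. Its argument "rows" is a list that holds one entry, the list of rows, each a list of 7 numbers: the turn, a rotation vector about the world's x, y, z as a fraction of full scale, then the shift along the world's x, y, z as a fraction of full scale, then the finger opening in mm, from 0 to 85.4. A call has 1 to 5 rows; each row shifts and turns the commanded pose from where the row before left it; what a row does not reach is not made up. Full scale, the value 1, is 40 mm for a shift and 4 degrees for a turn. A row lasts 1/10 s, in which the tool goes at most 50 mm and 8.59 degrees, less where a joint would pass 70% of its speed; a pose out of reach is approached as far as the arm can. A call with a number of a shift or a turn outside -1 to 1 is refused whole. A call with a gripper value outside its range is refused whole. The fingers move at their own pace and stop on an object; the grip force is fixed at half the most. Time passes only in rows, so rows that do not move let the fingers close. It gives the time, the measured TCP pose, the force and the opening at its end, in the units of the state.
- state(): the state, without advancing time (a new reading comes with each control period).
- grab_frame(name): name is "scene" or "top" or "wrist"; returns the picture (420x560x3 uint8, blue, green, red); there is no depth.
- camera_info(name): a dict with "intrinsics" (3x3 intrinsics, pixels), "xyz" and "rotation" of the camera in the world; the wrist camera has in their place "tool_from_camera" (4x4, takes a point from camera to tool coordinates, whose origin is the TCP and whose axes are the tool frame's). Camera axes: x right, y down, z forward; pixel columns grow to the right and rows downward; lengths in m; the calibration is good to about 2 mm. A picture is of the moment at which its call begins: read the wrist's pose just before it. camera_info takes no time and is no camera call.
- job_done(): hands the job in, once; it reports no verdict.
The state is a dict: "time": time; "joint_pos": joint angles; "joint_vel": joint speeds; "joint_efforts": joint torques, N m; "tool_pos": TCP position; "tool_rot": TCP orientation; "contact_force": force on the tool from outside, world axes, zero at the start; "ft_torque": the same for the moment, N m; "gripper_width": opening from 0.0 (shut) to 1.0 (fully open).
Only numpy, scipy, OpenCV 4.12 (cv2) and the standard library are available. Lean on these libraries where they do the work, as an engineer would, in place of code of your own. Each camera call takes 0.05 s, during which the arm holds its last target.

## Working session

There is one attempt and no reset: what is moved stays moved. The work goes in short steps, Python scripts to look and compute and a tool call to move; the robot and the scene stay as the last step left them, time stands still between calls to the robot, and variables do not carry over. Pictures are saved under pics/ and viewed, and the job is handed in when it is done.

Besides the shell and the picture viewer there is one more tool, called after "Request:" as name(argument=value, ...) on one line, values as JSON. carry_out: Moves the arm, as the interface text tells. Shift numbers are shares of 40 mm and turn numbers shares of 4 degrees, none past 1 either way. Its arguments: {"type":"object","properties":{"rows":{"type":"array"}},"required":["rows"]}

```bash
mkdir -p pics
python3 - <<'E'
from plant import *
import cv2
s=state();print(s, tip_extent)
for n in("scene","top"):
    cv2.imwrite(f"pics/{n}0.png",grab_frame(n)); print(n,camera_info(n))
print(camera_info("wrist"))
E
```

```text
{'time': 0.0, 'joint_pos': array([-1.31501557e+00,  5.33666739e-02,  1.61426734e+00,  1.93068683e-05,
        1.47600778e+00, -1.18989923e-01]), 'joint_vel': array([-3.67439989e-03,  1.38368002e-03, -7.12737102e-04,  4.99246827e-04,
       -6.55344555e-05, -5.40407954e-04]), 'joint_efforts': array([ 2.07825775e-03, -3.93679655e+01, -3.70173991e+01,  8.62602610e-05,
        7.12832581e-03, -5.76450887e-06]), 'tool_pos': array([ 0.2286783 , -0.58116214,  0.30267271]), 'tool_rot': array([ 0.58487319, -0.58391079,  0.39864398, -0.39756071]), 'contact_force': array([-0.3476734 ,  0.27687673,  0.36039195]), 'ft_torque': array([ 0.00293191, -0.0480604 ,  0.05037958]), 'gripper_width': 1.0007837577083254} 0.0726
scene {'intrinsics': array([[451.87930565,   0.        , 275.62830525],
       [  0.        , 451.87930565, 207.78014338],
       [  0.        ,   0.        ,   1.        ]]), 'xyz': array([-0.47150305, -0.81883663,  0.87960528]), 'rotation': array([-0.4309877 ,  0.77268202, -0.41351126,  0.21498962])}
top {'intrinsics': array([[418.37824041,   0.        , 283.91179156],
       [  0.        , 418.37824041, 211.63998777],
       [  0.        ,   0.        ,   1.        ]]), 'xyz': array([ 0.44834681, -0.07971244,  1.12468894]), 'rotation': array([-0.03779846,  0.70861666, -0.70357658,  0.03759925])}
{'intrinsics': array([[351.86199717,   0.        , 282.61825476],
       [  0.        , 351.86199717, 203.09810359],
       [  0.        ,   0.        ,   1.        ]]), 'tool_from_camera': array([[ 9.99999988e-01,  1.51514442e-04,  4.33200036e-05,
        -1.38489826e-03],
       [ 7.52862353e-06, -3.20518378e-01,  9.47242297e-01,
        -6.98064107e-02],
       [ 1.57405745e-04, -9.47242285e-01, -3.20518375e-01,
         8.22520841e-02],
       [ 0.00000000e+00,  0.00000000e+00,  0.00000000e+00,
         1.00000000e+00]])}
```

View pics/scene0.png

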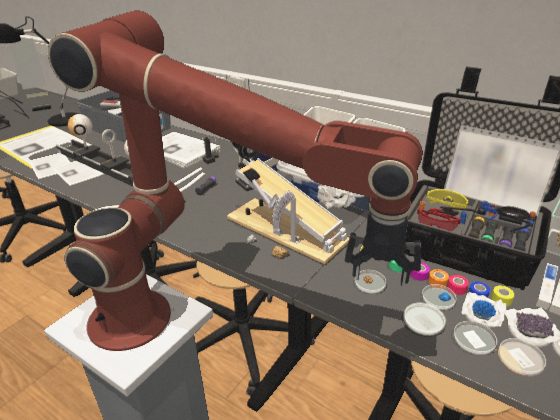

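View pics/top0.png

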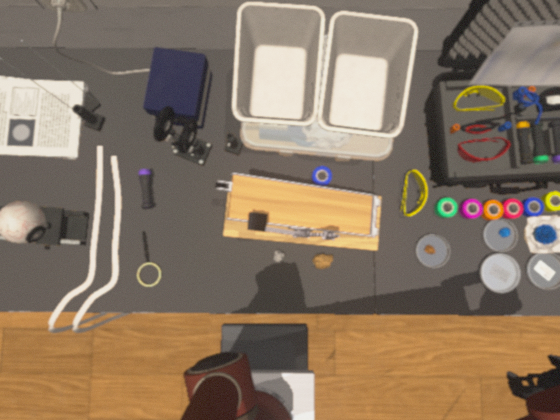

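The scene view shows the ramp with its tilted board at about (290,205). In the top view the thumb pad is the black square near (257,221), and the hinge is at the right end near (375,212). I'll zoom in on both.

Run:
```python
import cv2
a=cv2.imread("pics/scene0.png")[140:270,215:365]; cv2.imwrite("pics/s0z.png",cv2.resize(a,None,fx=4.6,fy=4.6,interpolation=cv2.INTER_CUBIC))
a=cv2.imread("pics/top0.png")[160:260,210:390]; cv2.imwrite("pics/t0z.png",cv2.resize(a,None,fx=4.4,fy=4.4,interpolation=cv2.INTER_CUBIC))
```

```text
(no output)
```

View pics/s0z.png

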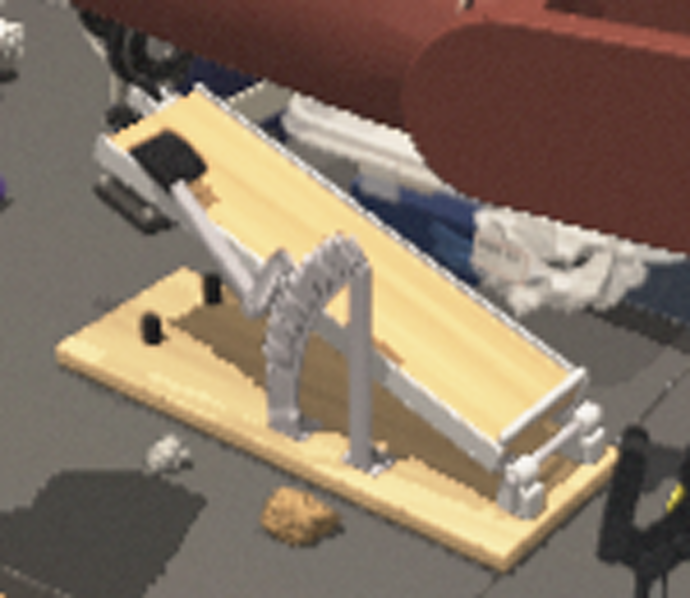

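View pics/t0z.png

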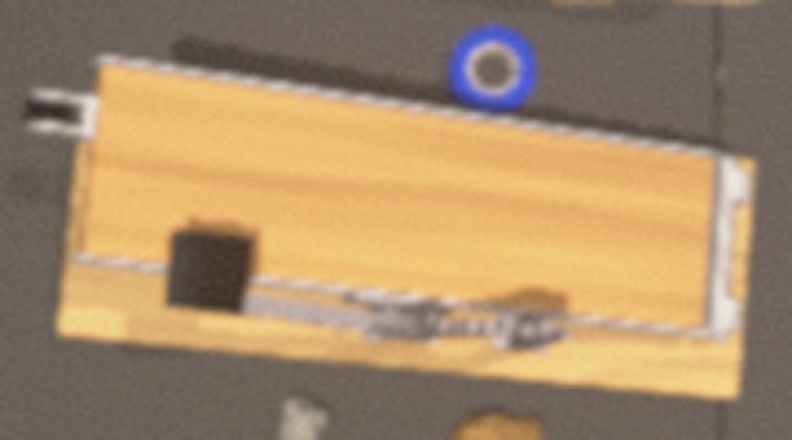

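```bash
cat > h.py <<'E'
import numpy as np, cv2
from scipy.spatial.transform import Rotation as R
from plant import *
def cam(n,s=None):
    c=camera_info(n);K=c["intrinsics"]
    if n=="wrist":
        T=c["tool_from_camera"];q=s["tool_rot"];Rt=R.from_quat(np.r_[q[1:],q[0]]).as_matrix()
        return K,Rt@T[:3,:3],s["tool_pos"]+Rt@T[:3,3]
    q=c["rotation"];return K,R.from_quat(np.r_[q[1:],q[0]]).as_matrix(),c["xyz"]
def ray(c,uv):
    K,Rm,o=c;d=Rm@np.linalg.solve(K,[uv[0],uv[1],1.]);return o,d/np.linalg.norm(d)
def tri(rs):
    A=sum(np.eye(3)-np.outer(d,d) for o,d in rs);b=sum((np.eye(3)-np.outer(d,d))@o for o,d in rs)
    x=np.linalg.solve(A,b);return x,[float(np.linalg.norm(np.cross(x-o,d))) for o,d in rs]
def onz(c,uv,z):
    o,d=ray(c,uv);return o+d*(z-o[2])/d[2]
def proj(c,p):
    K,Rm,o=c;q=K@(Rm.T@(np.asarray(p)-o));return q[:2]/q[2]
E
python3 - <<'E'
from h import *
np.set_printoptions(precision=4,suppress=True)
S=cam("scene");T=cam("top")
s=lambda u,v:(215+u/4.6-.4,140+v/4.6-.4); t=lambda u,v:(210+u/4.4-.4,160+v/4.4-.4)
P={"pad":((170,158),(211,271)),"baseFL":((57,350),(57,335)),"baseFR":((505,560),(740,398)),"boardFarL":((198,90),(100,60)),"boardnearL":((105,142),(75,259)),"boardfarR":((580,375),(718,155)),"boardnearR":((502,445),(708,333)),"qtop":((345,238),(530,325)),"padR":((205,158),(257,235)),"padnearL":((133,152),(167,305)),"padfarL":((155,130),(175,230)),"padnearR":((185,185),(245,312))}
X={}
for k,(a,b) in P.items():
    x,r=tri([ray(S,s(*a)),ray(T,t(*b))]);X[k]=x;print(k,x,np.round(r,4))
d=X["baseFL"]-X["baseFR"];print(np.linalg.norm(d),np.arctan2(-d[0],d[1]))
for z in(0,.02):
  a,b=onz(T,t(57,335),z),onz(T,t(740,398),z);d=a-b;print(z,a,b,np.linalg.norm(d),np.arctan2(-d[0],d[1]))
E
```

```text
pad [ 0.5258 -0.0211  0.2003] [0.0004 0.0004]
baseFL [0.5025 0.0818 0.0175] [0.0014 0.0014]
baseFR [ 0.4667 -0.3266  0.0188] [0.0003 0.0003]
boardFarL [0.6358 0.0375 0.1909] [0.0013 0.0013]
boardnearL [0.5339 0.047  0.1903] [0.0029 0.0029]
boardfarR [ 0.6055 -0.3043  0.0758] [0.0006 0.0006]
boardnearR [ 0.504  -0.2983  0.0762] [0.0024 0.0024]
qtop [ 0.5    -0.182   0.1989] [0.0006 0.0006]
padR [ 0.5428 -0.042   0.1987] [0.0023 0.0023]
padnearL [ 0.5089 -0.0008  0.2069] [0.0016 0.0016]
padfarL [ 0.5431 -0.0003  0.209 ] [0.0035 0.0035]
padnearR [ 0.5084 -0.0414  0.1928] [0.0045 0.0045]
0.40996098569071426 -0.08755279879249708
0 [0.5025 0.0854 0.    ] [ 0.4671 -0.331   0.    ] 0.4179446858940809 -0.08467133921084054
0.02 [0.5015 0.0825 0.02  ] [ 0.4668 -0.3265  0.02  ] 0.41051250313511484 -0.08467133921084058
```

Run:
```python
from h import *
np.set_printoptions(precision=4,suppress=True)
s=state();q=s["tool_rot"];M=R.from_quat(np.r_[q[1:],q[0]]).as_matrix();print(M)
```

```text
[[ 0.3661 -0.0005  0.9306]
 [-0.9306  0.0018  0.3661]
 [-0.0019 -1.      0.0002]]
```

Request:
carry_out(rows=[[[0, 0, -0.4, 0.2, 0.4, 0.8, 0], [0, 0, -0.4, 0.45, 0.8, 0.7, 0], [0, 0, -0.4, 0.5, 0.9, 0, 0], [0, 0, -0.4, 0.5, 0.9, 0, 0], [0, 0, -0.4, 0.5, 0.9, 0, 0]]])

```text
time: 0.6
tool_pos: [0.3152, -0.4241, 0.3637]
tool_rot: [0.555, -0.555, 0.438, -0.438]
contact_force: [-0.3, 0.2, -0.4]
gripper_width: 0.143
```

Request:
carry_out(rows=[[[0, 0, -0.4, 0.5, 0.9, 0, 0], [0, 0, -0.4, 0.5, 0.9, 0, 0], [0, 0, -0.4, 0.5, 0.9, 0, 0], [0, 0, -0.4, 0.5, 0.9, 0, 0], [0, 0, -0.4, 0.5, 0.9, 0, 0]]])

```text
time: 1.1
tool_pos: [0.4151, -0.2439, 0.3635]
tool_rot: [0.523, -0.523, 0.476, -0.476]
contact_force: [1.3, -0.3, -0.0]
gripper_width: 0.001
```

Request:
carry_out(rows=[[[0, 0, -0.4, 0.5, 0.9, 0, 0], [0, 0, -0.4, 0.5, 0.9, 0, 0], [0, 0, -0.4, 0.5, 0.9, 0, 0], [0, 0, -0.4, 0.5, 0.9, 0, 0], [0, 0, -0.4, 0.3, 0.9, 0, 0]]])

```text
time: 1.6
tool_pos: [0.5074, -0.0638, 0.3633]
tool_rot: [0.489, -0.489, 0.511, -0.511]
contact_force: [-0.3, 0.4, -0.2]
gripper_width: -0.002
```

Run:
```python
from h import *
import pickle
s=state();im=grab_frame("wrist");cv2.imwrite("pics/w1.png",im);pickle.dump(s,open("s1.pkl","wb"))
```

```text
(no output)
```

View pics/w1.png

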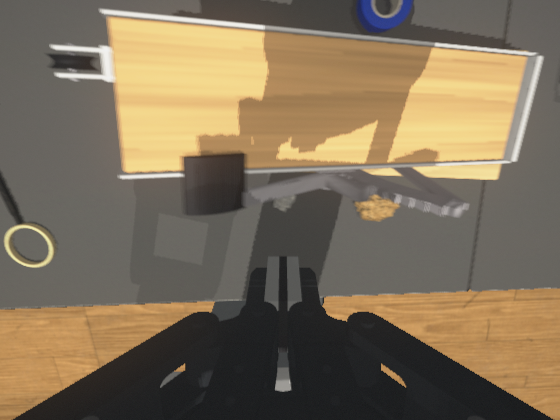

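Request:
carry_out(rows=[[[0, 0, -0.6, 0.5, 0.9, 0, 0], [0, 0, 0, 0, 0.7, 0, 0], [0, 0, 0, 0, 0, 0, 0]]])

```text
time: 1.95
tool_pos: [0.5267, 0.0008, 0.3633]
tool_rot: [0.479, -0.479, 0.521, -0.519]
contact_force: [-0.5, 0.2, -0.8]
gripper_width: -0.0
```

Run:
```python
from h import *
import pickle
s=state();im=grab_frame("wrist");cv2.imwrite("pics/w2.png",im);pickle.dump(s,open("s2.pkl","wb"))
```

```text
(no output)
```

View pics/w2.png

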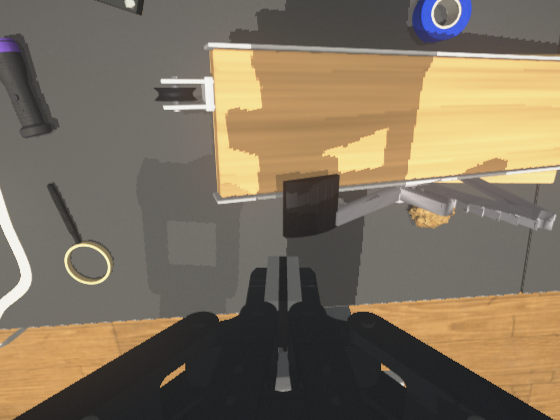

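Run:
```python
from h import *
import pickle
np.set_printoptions(precision=4,suppress=True)
A=cam("wrist",pickle.load(open("s1.pkl","rb")));s2=pickle.load(open("s2.pkl","rb"));B=cam("wrist",s2);S=cam("scene");T=cam("top")
P=dict(farL=((183,157),(284,180)),farR=((245,153),(338,176)),nearR=((244,211),(340,230)),nearL=((186,215),(284,237)),bnear=((121,177),(217,200)),bfar=((105,12),(208,46)))
for k,(a,b) in P.items():print(k,*tri([ray(A,a),ray(B,b)]))
ts=lambda u,v:(210+u/4.4-.4,160+v/4.4-.4);ss=lambda u,v:(215+u/4.6-.4,140+v/4.6-.4)
for k,t,z in(("farL",(175,230),(155,130)),("farR",(257,235),(205,158)),("nearR",(245,312),(185,185)),("nearL",(167,305),(133,152))):
  print(k,*tri([ray(A,P[k][0]),ray(B,P[k][1]),ray(T,ts(*t)),ray(S,ss(*z))]))
q=s2["tool_rot"];M=R.from_quat(np.r_[q[1:],q[0]]).as_matrix();print(M, s2["tool_pos"]+M@[0,.0726,0],proj(B,s2["tool_pos"]+M@[0,.0726,0]))
```

```text
farL [ 0.5478 -0.0004  0.2089] [0.0005169385812146882, 0.0005169385812146642]
farR [ 0.5447 -0.0384  0.1938] [0.0006476098843528626, 0.0006476098843529292]
nearR [ 0.5084 -0.0364  0.2071] [0.0004050775543149569, 0.0004050775543149483]
nearL [0.5081 0.0027 0.2103] [5.247351787126595e-05, 5.247351787129952e-05]
bnear [0.5333 0.0486 0.1951] [0.0005990700936302448, 0.0005990700936303116]
bfar [0.6348 0.0401 0.1926] [0.0005106143707571277, 0.0005106143707571931]
farL [0.5458 0.0004 0.2065] [0.0010491845416942388, 0.002019890637762571, 0.0032276796345484106, 0.004814443011124289]
farR [ 0.5447 -0.0396  0.1963] [0.0013176612391257046, 0.001788536210221453, 0.004017756704234799, 0.0017475527116908598]
nearR [ 0.5059 -0.0392  0.1955] [0.004753503307302749, 0.002295915026288084, 0.0013529811458964972, 0.008056772872260037]
nearL [0.5081 0.001  0.2081] [0.0023154054075848855, 0.0019007588928171705, 0.0007392537608013083, 0.0037268375214618153]
[[-0.0816 -0.0013  0.9967]
 [-0.9967  0.001  -0.0816]
 [-0.0009 -1.     -0.0013]] [0.5266 0.0009 0.2907] [285.1543 272.3637]
```

The fingertips are just above the pad. The pad's middle measures about (0.527, -0.019, 0.202), with its free-end edge at y≈0.001. The hinge end is about 0.33 m away, which agrees with the text. I'll press at about y=-0.012, on the free half of the pad.

Request:
carry_out(rows=[[[0, 0, 0, 0, -0.3, -0.8, 0], [0, 0, 0, 0, 0, -0.8, 0], [0, 0, 0, 0, 0, -0.2, 0], [0, 0, 0, 0, 0, 0, 0]]])

```text
time: 2.4
tool_pos: [0.5259, -0.0143, 0.2901]
tool_rot: [0.477, -0.479, 0.522, -0.52]
contact_force: [0.2, -0.8, -0.2]
gripper_width: 0.0
```

Run:
```python
from h import *
import pickle
s=state();im=grab_frame("wrist");cv2.imwrite("pics/w3.png",im);print(s["contact_force"],s["tool_pos"])
cv2.imwrite("pics/s3.png",cv2.resize(grab_frame("scene")[140:270,215:365],None,fx=4.6,fy=4.6))
```

```text
[ 0.16633122 -0.76598788 -0.19227052] [ 0.52587559 -0.0143371   0.29014225]
```

View pics/w3.png

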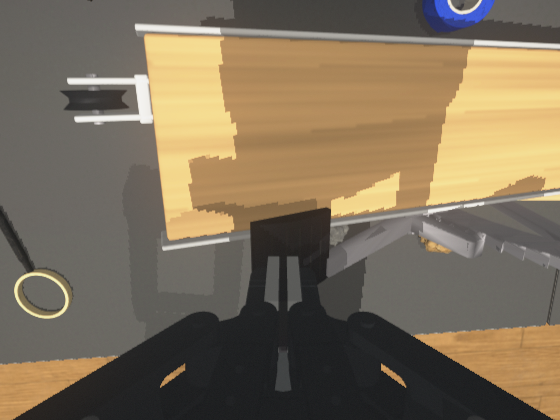

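View pics/s3.png

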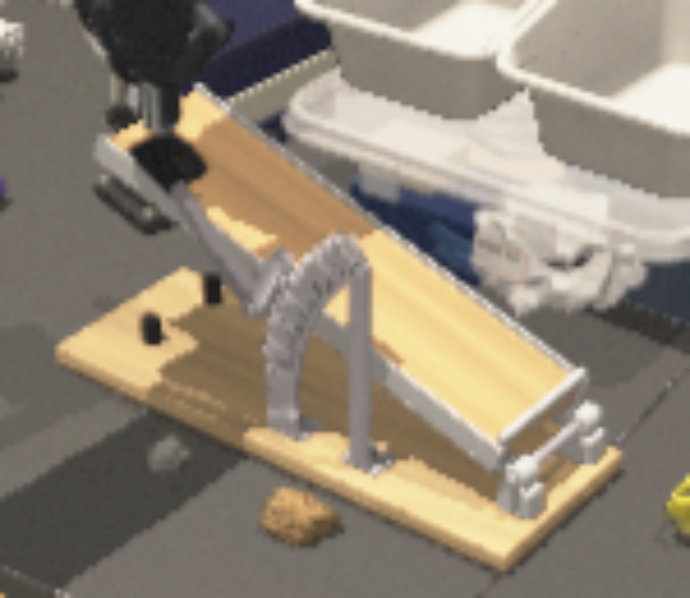

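The fingers sit over the free half of the pad: in the wrist view they cover columns 265-300 and the pad covers 250-330. Next I descend slowly along the arc.

Request:
carry_out(rows=[[[0, 0, 0, 0.01, 0.06, -0.15, 0], [0, 0, 0, 0, 0, -0.13, 0], [0, 0, 0, 0.005, 0.05, -0.1, 0], [0, 0, 0, 0.005, 0.05, -0.1, 0]]])

```text
time: 2.9
tool_pos: [0.5282, -0.0061, 0.274]
tool_rot: [0.479, -0.477, 0.521, -0.521]
contact_force: [-1.3, 6.8, 6.8]
gripper_width: 0.0
```

Run:
```python
from h import *
s=state();im=grab_frame("wrist");cv2.imwrite("pics/w4.png",cv2.resize(im[150:330,180:400],None,fx=3.5,fy=3.3));print(s["contact_force"],s["ft_torque"],s["tool_pos"])
cv2.imwrite("pics/s4.png",cv2.resize(grab_frame("scene")[140:240,215:315],None,fx=6,fy=6))
```

```text
[-1.26313716  6.82574944  6.84395806] [1.02000177 0.19906257 0.06530958] [ 0.52815459 -0.00611968  0.27404812]
```

View pics/w4.png

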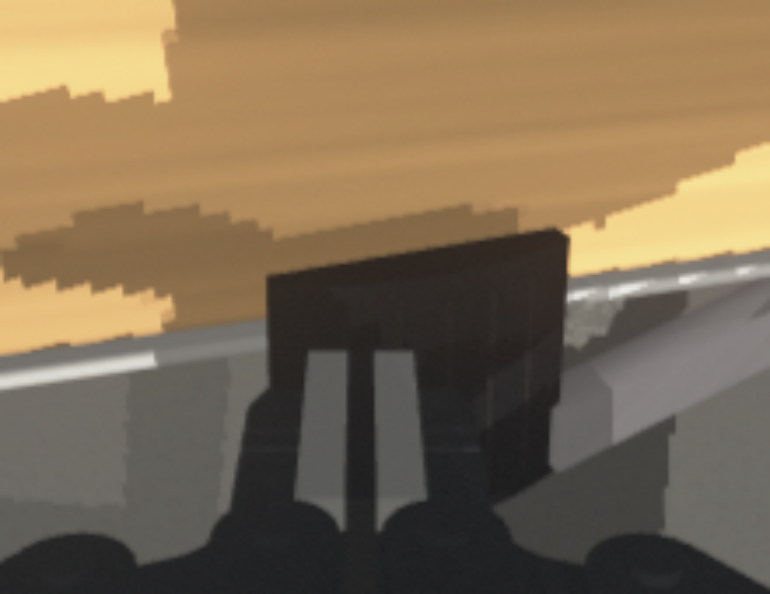

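View pics/s4.png

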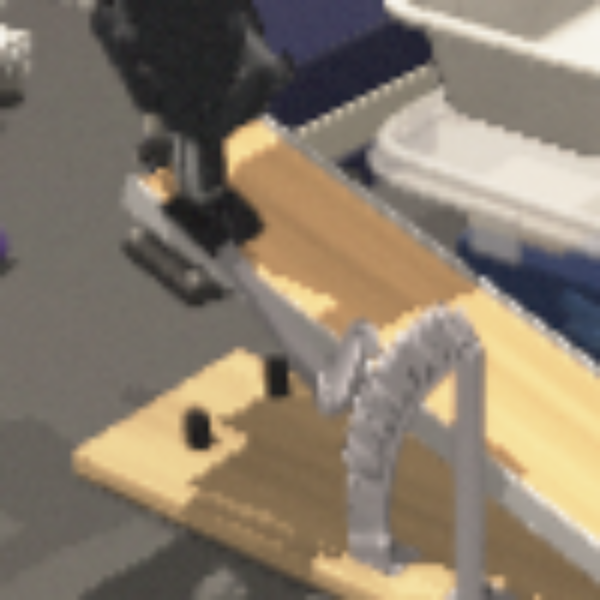

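Request:
carry_out(rows=[[[0, 0, 0, 0.01, 0.1, -0.1, 0], [0, 0, 0, 0.01, 0.08, -0.1, 0]]])

```text
time: 3.2
tool_pos: [0.5288, 0.0005, 0.2654]
tool_rot: [-0.479, 0.478, -0.521, 0.521]
contact_force: [-0.6, 1.6, 3.9]
gripper_width: -0.005
```

Run:
```python
from h import *
s=state();im=grab_frame("wrist");cv2.imwrite("pics/w5.png",cv2.resize(im[150:330,180:400],None,fx=3.5,fy=3.3));print(s["contact_force"],s["ft_torque"],s["tool_pos"])
```

```text
[-0.607863    1.60858842  3.8692288 ] [0.29124618 0.10128032 0.02776159] [5.28830948e-01 5.23635898e-04 2.65423540e-01]
```

View pics/w5.png

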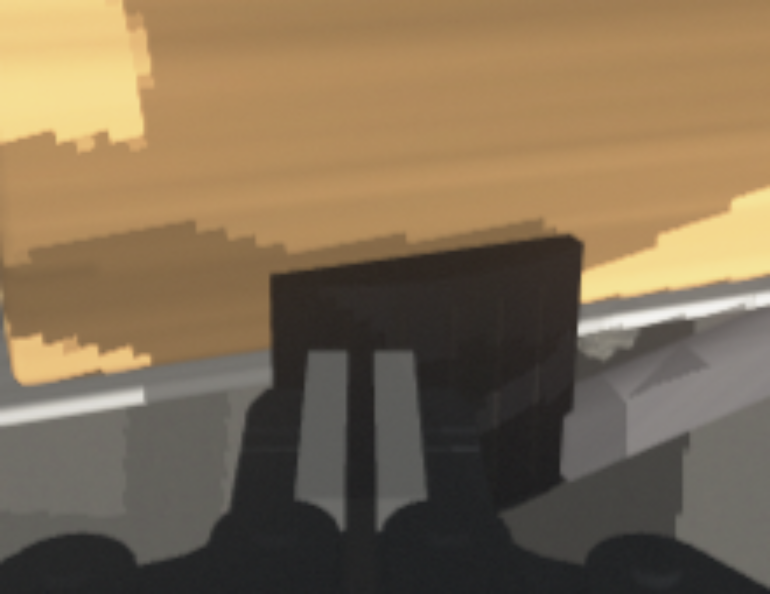

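Request:
carry_out(rows=[[[0, 0, 0, 0.01, 0.07, -0.1, 0], [0, 0, 0, 0.005, 0.07, -0.1, 0], [0, 0, 0, 0.005, 0.06, -0.1, 0]]])

```text
time: 3.55
tool_pos: [0.5294, 0.0074, 0.2527]
tool_rot: [-0.478, 0.478, -0.52, 0.522]
contact_force: [-0.3, -3.6, 3.8]
gripper_width: -0.001
```

Run:
```python
from h import *
s=state();im=grab_frame("wrist");cv2.imwrite("pics/w6.png",im);print(s["contact_force"],s["ft_torque"],s["tool_pos"])
cv2.imwrite("pics/s6.png",cv2.resize(grab_frame("scene")[140:240,215:315],None,fx=6,fy=6))
```

```text
[-0.26283612 -3.60745582  3.77383504] [-0.57173018  0.03373105 -0.02361636] [0.529439   0.00740182 0.2526785 ]
```

View pics/w6.png

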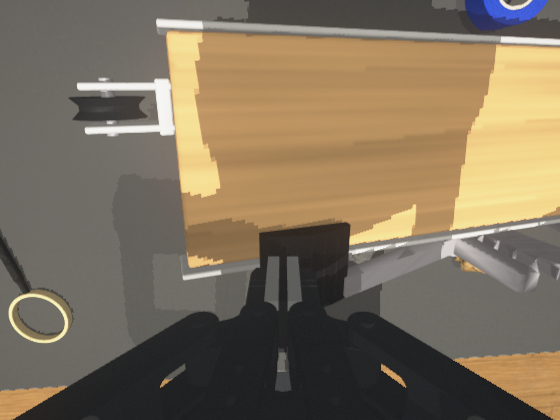

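View pics/s6.png

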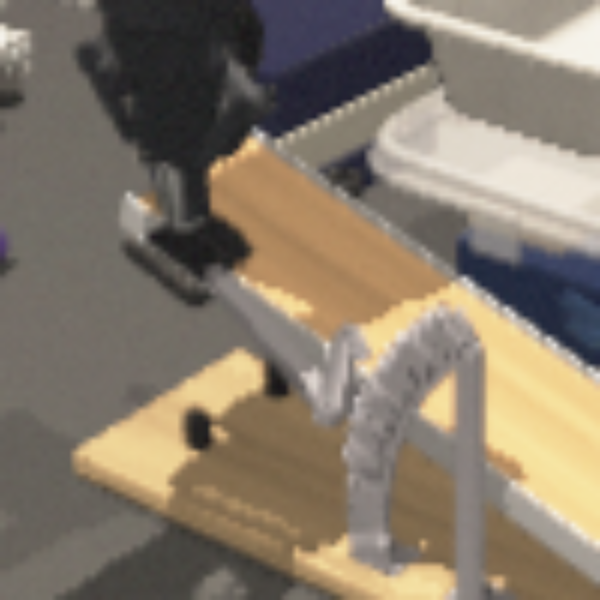

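Request:
carry_out(rows=[[[0, 0, 0, 0.0, 0.02, -0.14, 0], [0, 0, 0, 0.005, 0.04, -0.14, 0], [0, 0, 0, 0.005, 0.05, -0.14, 0], [0, 0, 0, 0.005, 0.05, -0.14, 0]]])

```text
time: 4.05
tool_pos: [0.5299, 0.0154, 0.2306]
tool_rot: [0.479, -0.477, 0.522, -0.52]
contact_force: [-0.3, 2.4, 6.0]
gripper_width: 0.003
```

Request:
carry_out(rows=[[[0, 0, 0, 0.005, 0.05, -0.14, 0], [0, 0, 0, 0.005, 0.05, -0.14, 0], [0, 0, 0, 0.005, 0.04, -0.14, 0], [0, 0, 0, 0.005, 0.04, -0.14, 0]]])

```text
time: 4.45
tool_pos: [0.5305, 0.0223, 0.2079]
tool_rot: [0.478, -0.478, 0.522, -0.52]
contact_force: [-0.9, 1.6, 5.3]
gripper_width: 0.001
```

Run:
```python
from h import *
s=state();im=grab_frame("wrist");cv2.imwrite("pics/w7.png",im);print(s["contact_force"],s["ft_torque"],s["tool_pos"])
cv2.imwrite("pics/s7.png",cv2.resize(grab_frame("scene")[140:270,215:345],None,fx=4.6,fy=4.6))
```

```text
[-0.91399446  1.58505056  5.27178898] [0.20250479 0.12761632 0.00146207] [0.5305409  0.0222974  0.20794205]
```

View pics/w7.png

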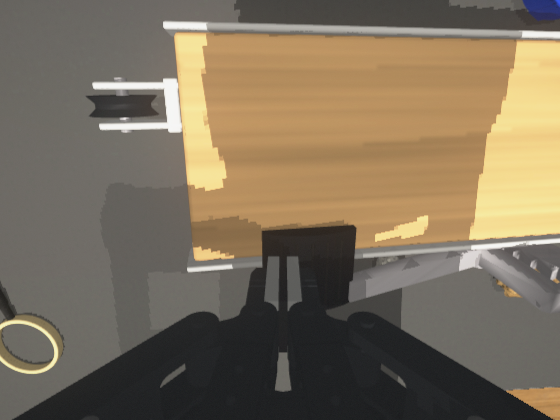

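View pics/s7.png

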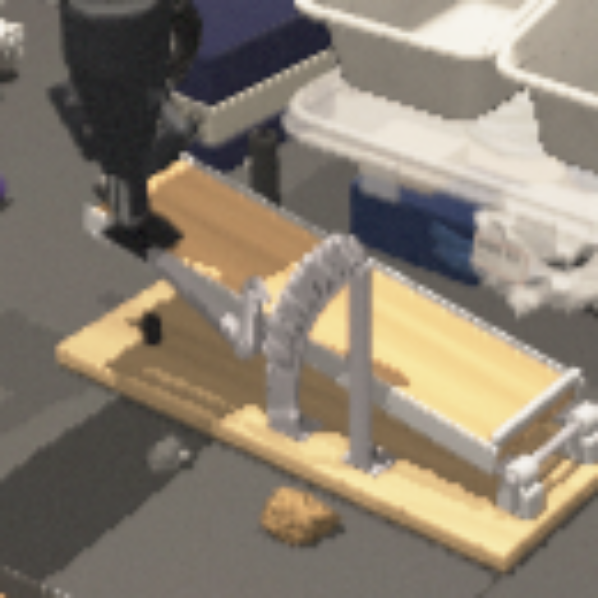

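The board is descending smoothly at 5-6 N with the nose clear of the teeth, so I continue along the arc.

Request:
carry_out(rows=[[[0, 0, 0, 0.005, 0.04, -0.14, 0], [0, 0, 0, 0.005, 0.035, -0.14, 0], [0, 0, 0, 0, 0.03, -0.14, 0], [0, 0, 0, 0.005, 0.03, -0.14, 0]]])

```text
time: 4.95
tool_pos: [0.5311, 0.0273, 0.1857]
tool_rot: [0.478, -0.478, 0.521, -0.521]
contact_force: [-1.1, 1.2, 4.5]
gripper_width: 0.001
```

Request:
carry_out(rows=[[[0, 0, 0, 0, 0.025, -0.14, 0], [0, 0, 0, 0.005, 0.02, -0.13, 0], [0, 0, 0, 0, 0.02, -0.12, 0], [0, 0, 0, 0, 0.015, -0.1, 0]]])

```text
time: 5.35
tool_pos: [0.5314, 0.0304, 0.1656]
tool_rot: [0.478, -0.478, 0.521, -0.521]
contact_force: [-1.3, 2.5, 5.9]
gripper_width: 0.0
```

Request:
carry_out(rows=[[[0, 0, 0, 0, 0.015, -0.07, 0], [0, 0, 0, 0, 0.01, -0.06, 0], [0, 0, 0, 0, 0.01, -0.05, 0], [0, 0, 0, 0, 0.005, -0.04, 0]]])

```text
time: 5.75
tool_pos: [0.5315, 0.0316, 0.157]
tool_rot: [-0.478, 0.478, -0.521, 0.521]
contact_force: [-0.2, 0.9, 5.2]
gripper_width: -0.002
```

Request:
carry_out(rows=[[[0, 0, 0, 0, 0.005, -0.03, 0], [0, 0, 0, 0, 0.005, -0.03, 0], [0, 0, 0, 0, 0, 0, 0]]])

```text
time: 6.05
tool_pos: [0.5315, 0.0319, 0.1546]
tool_rot: [-0.478, 0.478, -0.521, 0.521]
contact_force: [0.5, -1.3, 3.9]
gripper_width: -0.0
```

Tip z is 0.082 and there's no stop force yet. I continue in 1 mm steps until the force climbs.

Request:
carry_out(rows=[[[0, 0, 0, 0, 0.005, -0.03, 0], [0, 0, 0, 0, 0.005, -0.03, 0], [0, 0, 0, 0, 0, -0.03, 0]]])

```text
time: 6.35
tool_pos: [0.5317, 0.0323, 0.1524]
tool_rot: [-0.478, 0.478, -0.521, 0.521]
contact_force: [-5.4, -2.1, 14.4]
gripper_width: 0.003
```

Run:
```python
from h import *
s=state();print(s["contact_force"],s["ft_torque"],s["tool_pos"])
cv2.imwrite("pics/s8.png",cv2.resize(grab_frame("scene")[140:270,215:345],None,fx=4.6,fy=4.6))
```

```text
[-5.35235315 -2.09458465 14.37563011] [-0.23978632  0.84434242 -0.00838906] [0.53174669 0.0322973  0.15237656]
```

View pics/s8.png

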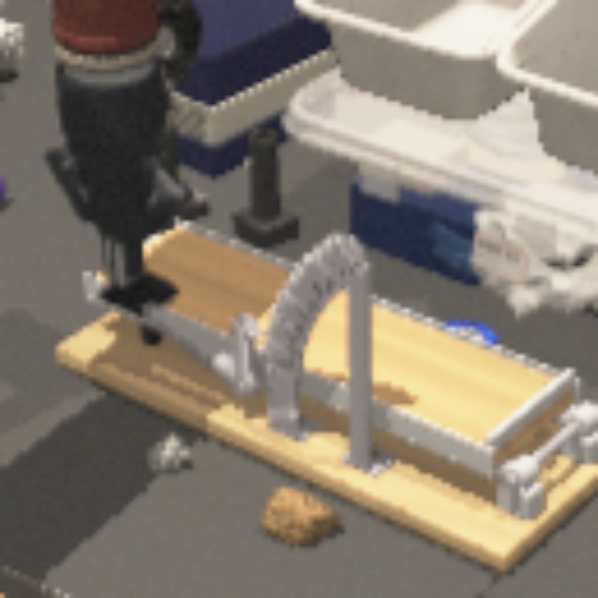

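The force jumped from 4 to 14 N, so the stop is reached. One small confirming press, then I release straight up.

Request:
carry_out(rows=[[[0, 0, 0, 0, 0, -0.02, 0], [0, 0, 0, 0, 0, 0, 0]]])

```text
time: 6.6
tool_pos: [0.5318, 0.0323, 0.1523]
tool_rot: [-0.478, 0.478, -0.521, 0.521]
contact_force: [-6.0, -1.0, 13.8]
gripper_width: -0.0
```

Request:
carry_out(rows=[[[0, 0, 0, 0, 0, 0.15, 0], [0, 0, 0, 0, 0, 0.25, 0], [0, 0, 0, 0, 0, 0.4, 0], [0, 0, 0, 0, 0, 0.7, 0], [0, 0, 0, 0, 0, 0.9, 0]]])

```text
time: 7.1
tool_pos: [0.53, 0.0329, 0.2456]
tool_rot: [0.477, -0.479, 0.522, -0.52]
contact_force: [0.7, -0.4, 0.4]
gripper_width: -0.005
```

Request:
carry_out(rows=[[[0, 0, 0, 0, 0, 0.9, 0], [0, 0, 0, 0, 0, 0.9, 0], [0, 0, 0, 0, 0, 0.5, 0], [0, 0, 0, 0, 0, 0, 0]]])

```text
time: 7.5
tool_pos: [0.5325, 0.0328, 0.343]
tool_rot: [-0.48, 0.476, -0.519, 0.523]
contact_force: [0.5, 0.4, -0.8]
gripper_width: -0.008
```

Run:
```python
from h import *
import pickle
s=state();im=grab_frame("wrist");cv2.imwrite("pics/w9.png",im);pickle.dump(s,open("s9.pkl","wb"));print(s["contact_force"],s["tool_pos"])
cv2.imwrite("pics/s9.png",cv2.resize(grab_frame("scene")[140:270,215:365],None,fx=4.6,fy=4.6,interpolation=cv2.INTER_CUBIC))
```

```text
[ 0.50014409  0.40611165 -0.77726982] [0.53246268 0.03275456 0.34295556]
```

View pics/w9.png

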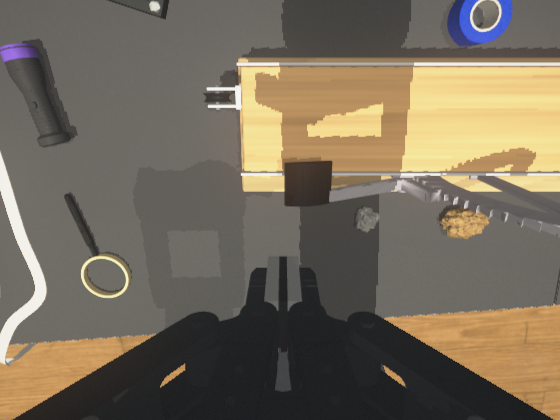

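View pics/s9.png

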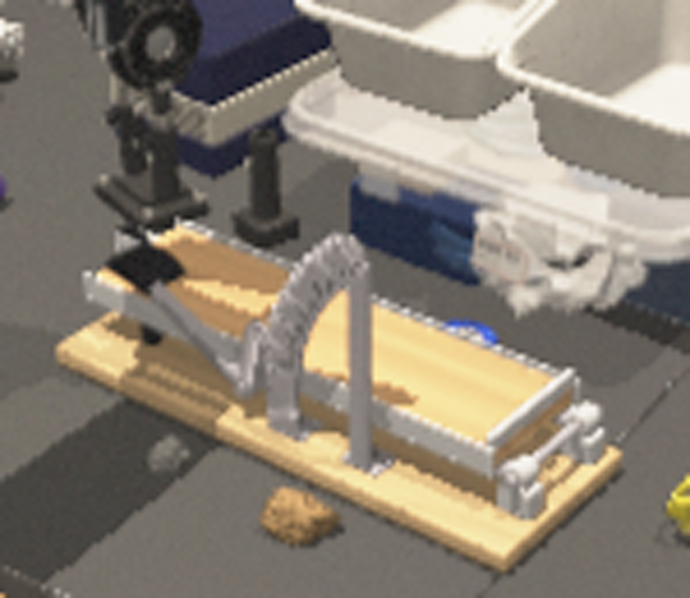

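The pad has sprung back up and the nose is in the teeth again. I'll check that the board is level by triangulating its rim corners.

Run:
```python
from h import *
im=grab_frame("top");a=im[160:260,210:390];cv2.imwrite("pics/t9.png",cv2.resize(a,None,fx=4.4,fy=4.4,interpolation=cv2.INTER_CUBIC))
```

```text
(no output)
```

View pics/t9.png

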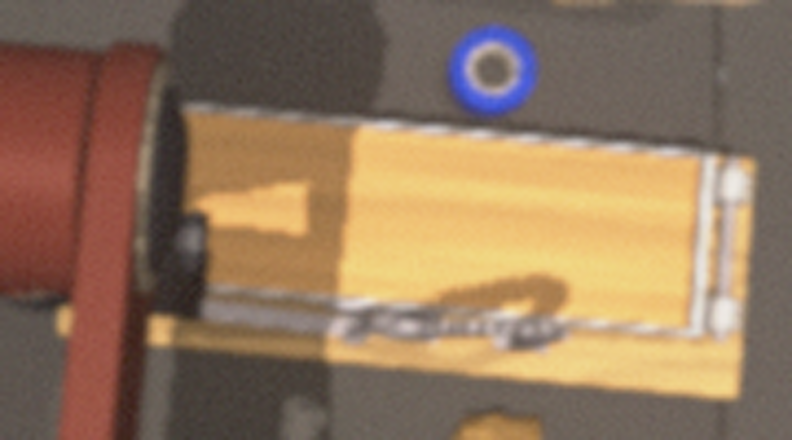

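Run:
```python
from h import *
import pickle
np.set_printoptions(precision=4,suppress=True)
W=cam("wrist",pickle.load(open("s9.pkl","rb")));S=cam("scene");T=cam("top")
ts=lambda u,v:(210+u/4.4-.4,160+v/4.4-.4);ss=lambda u,v:(215+u/4.6-.4,140+v/4.6-.4)
print(*tri([ray(W,(242,174)),ray(S,ss(88,274))]));print(*tri([ray(W,(238,64)),ray(S,ss(180,221))]))
print(*tri([ray(T,ts(697,332)),ray(S,ss(490,443))]));print(*tri([ray(T,ts(710,155)),ray(S,ss(575,372))]))
```

```text
[0.5355 0.0733 0.0709] [0.0014188238898670098, 0.0014188238898669347]
[0.6378 0.0642 0.0694] [0.0019751591977091093, 0.0019751591977091075]
[ 0.5037 -0.2911  0.0755] [0.000978715569375084, 0.0009787155693751401]
[ 0.6056 -0.2999  0.0765] [0.00104544219089482, 0.0010454421908949474]
```

```bash
python3 -c "
from plant import *
print(job_done())"
```

```text
the job is handed in; nothing more can be done
None
```

The board is down on its stop and the pawl has sprung back. The job was handed in at about 7.7 s of the 35 s allowed.

**What I did:** With the fingers shut, I pressed the thumb pad from above on its free half and saw the nose come clear of the teeth. I then followed the hinge arc down at about 4–6 N, slowing to about 10 mm/s for the last few millimetres. The stop showed as a rise to about 14 N. After that I let go straight up.

**Last checks:**
- **Pawl:** the pictures show the pad raised and the nose back at the teeth.
- **Level:** the free end's rim corners measured 69–71 mm high and the hinge end's 75–77 mm. The two ends are not the same kind of edge, so this only shows the board level to about 6 mm. The firmer evidence is the force at the stop, and the fingertips ending at z = 80 mm against the expected 82 mm.
- **Clear of the work:** the tool is clear, about 270 mm above the table, with no contact force. The bystanders in view look undisturbed.

**One disagreement:** early in the press there was a sideways force of about 7 N, because the pad moved outward faster than my path. I corrected the path and it fell to 4 N or less while the board was going down.

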